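# Clamp the rail and hold the tenon over its mortise

### The job

First clamp the rail: turn the red crank clockwise (seen from above) by its green handle, about two full turns, until it comes to its hard stop. Then take the square leg with the blue top out of the stand, lift it over the tool caddy without touching the caddy, and finish still holding it upright with its tenon lined up over the rail's mortise, about 10 mm above the rail and never touching it, so that I can brush in the glue. Leave the turned leg, glue bottle, screwdriver and hammer where they are.

Things in the scene. Friction and masses are not known exactly. Their poses are not given: they have to be found in the camera images.
- crank (a joint): angle of the red crank of the screw clamp (rad); it starts between 0 and 2 and grows as the crank turns clockwise seen from above; hard stop at 14.1, where the pad presses the rail. Screw lead 6 mm a turn: the crank and its handle sink 6 mm a turn, 13 mm in all. Turning takes a few newtons at the handle; it stays where it is left.
- crank_handle (a point): middle of the green upright handle of the crank: a round grip 22 mm in diameter and 48 mm tall that spins freely on its own vertical axis, standing at 45 mm radius from the screw axis. Its top is 22 mm above this point, the red crank arm 26 mm below it. Its own axes spin with it: use the position only.
- screw_axis (a point): point on the vertical axis of the clamp screw, 145 mm above the table, which the crank turns about; it does not move. The axes are the jig's (x across the rail, y along the rail towards the mortise). The clamp's red gantry, 124 by 36 mm in plan, is 128 mm high.
- jig: plywood base 150 x 280 x 18 mm, fixed to the table, with low fences around the rail and the red screw clamp over one end; origin at the centre of its underside, y along the rail towards the mortise, x across. The screw axis is at y = -75 mm, the mortise at y = +75 mm.
- rail: brown wooden rail 50 x 240 x 40 mm lying loose between the jig's fences, origin at the centre of its underside, y along its length; its top is 58 mm above the table.
- mortise (a point): centre of the mouth of the mortise, in the rail's top face (58 mm above the table): a slot 42 mm long along the rail's y and 14 mm wide along its x, 28 mm deep. Axes are the rail's.
- leg: the leg to be held: pale square wooden leg with a blue-painted top end (6 mm band), about 0.14 kg, standing upright in the stand. Origin at the centre of the tenon's lower end, z up along the leg. Tenon 40 mm (x) x 12 mm (y) and 24 mm long, then a body 56 mm (x) x 34 mm (y) from 24 to 114 mm above the origin. Over the mortise its x lies along the rail's y (either way round).
- stand: brown wooden stand 220 x 90 x 40 mm, fixed to the table, with two slots 110 mm apart along its x, 47 x 19 mm and 30 mm deep; the two legs stand in them on their shoulders, tenons loosely inside. Origin at the centre of its underside. Which leg is in which slot varies.
- turned_leg: dark round turned leg, 42 mm in diameter, standing in the other slot of the stand, its top 130 mm above the table like the square leg's; leave it. Origin at its lower end, inside the stand.
- caddy: open wooden tool caddy 320 (x) x 80 (y) x 80 mm high between the stand and the jig, fixed, with upright tool handles reaching 150 mm above the table; origin at the centre of its underside.
- glue_bottle: white glue bottle with orange cap, 56 mm in diameter, 140 mm high, standing; leave it. Origin at its base.
- screwdriver: red screwdriver lying on the table; leave it. Origin under its middle.
- hammer: hammer lying on the table; leave it. Origin under its middle.

How it is judged:
On the way, in this order (a step that is already met when the one before it is completed fails the run):
1. the crank is turned to its stop (13.6 rad or more), the leg still in the stand (value of joint crank above 13.6 rad and distance of leg from where it was at the start of the episode below 0.02 m), for 0.2 s.
2. the leg is lifted out of the stand in the gripper (40 mm or more up) (z of leg in the frame of stand above 0.056 m and contact force between the fingers and leg above 0.5 N), for 0.2 s.
At the end, for the whole second after the job is handed in: crank at its stop (13.6 rad or more); the leg held still in the gripper, touching neither rail, jig nor caddy, its tenon's lower end 3 to 18 mm above the rail's top, within 5 mm of the mortise's centre horizontally, turned within 0.1 rad of the mortise and upright within 0.08 rad (value of joint crank above 13.6 rad and horizontal distance between leg and mortise below 0.005 m and z of leg in the frame of mortise between 0.003 and 0.018 m and angle between the x axis of leg and the y axis of rail, either way round below 0.1 rad and angle between leg's own z axis and vertical below 0.08 rad and contact force between the fingers and leg above 0.5 N and contact force between leg and rail below 0.1 N and contact force between leg and jig below 0.1 N and contact force between leg and caddy below 0.1 N and linear speed of leg below 0.02 m/s and angular speed of leg below 0.15 rad/s); the arm keeps its last pose, push and grip.
It fails at once if the leg touches the rail (over 1 N) (contact force between leg and rail above 1 N).
It fails at once if the caddy is touched (over 1 N) (contact force between caddy and leg above 1 N or contact force between caddy and the fingers above 1 N or contact force between caddy and the arm above 1 N).
It fails at once if the turned leg, glue bottle, screwdriver or hammer is moved more than 25 mm (distance of any of turned_leg, glue_bottle, screwdriver, hammer from where it was at the start of the episode above 0.025 m).
It also fails if it takes over 72 s, if anything falls off the work surface, if the arm or the gripper's body presses on something with over 40 N, if the wrist force passes 120 N, or if a joint passes its speed limit or range.

### The arm

A 7-joint arm with a two-finger parallel gripper is mounted at the origin on the work surface. World frame = base frame: x ahead of the robot, y to its left, z up, the work surface at z = 0. Lengths are in m, angles in rad, forces in N, time in s.
With the tool pointing down it reaches from about 0.35 to 0.9 m from the base axis. Payload 19.9 kg.
Tool frame: the origin (TCP) lies at the very end of the fingers, on their centre line; the grasp point (between the pads) lies 19 mm behind it; y points along the fingers, x is the direction in which the jaws open and shut, and the axes are right-handed (so a half turn about y gives the same grasp; the last joint's range is limited). The gripper opens to 94 mm and grips with 3 to 60 N. Pads are 16 mm wide; open, the fingers measure 119 mm over their backs; the gripper's body (75 mm by 177 mm) begins 78 mm behind the grasp point.
Start: joints at [1.079, 0.417, -0.01, 1.614, 0.005, 1.111, -0.053], TCP at [0.272, -0.563, 0.166] pointing down, gripper open.
Joint ranges: [-2.81, 2.81], [-0.39, 2.02], [-1.27, 1.25], [0.06, 2.57], [-1.19, 4.33], [0.19, 2], [-2.82, 2.82]. Speed limits (rad/s): [1.89, 1.89, 2.39, 2.39, 3.01, 3.01, 3.01].

### API

Orientations are given as a unit quaternion [w, x, y, z].
In Python, from station import bot gives the robot as it stands. The module is installed in compiled form; this text tells all that it offers.
- The arm moves only by the tool step_arm, never from a script. Its arguments are lists of equal length, an entry for each row: "xyz": the shift along the tool's x, y, z in cm, a list of three; "turn": the turn, a rotation vector about the tool's x, y, z in rad, a list of three; "hand": the closure, from 0 (fully open) to 1 (shut). A call has 1 to 20 rows; each row shifts and turns the pose as measured when the row begins, along the tool's axes as they then stand; what a row does not reach is not made up. A row lasts 1/12 s, in which the tool goes at most 41.7 mm and 7.16 degrees, less where a joint would pass 70% of its speed; a pose out of reach is approached as far as the arm can. A call is refused whole if a number of a shift passes 4.17 or a number of a turn 0.125, either way. A call with a gripper value outside its range is refused whole. The fingers move at their own pace and stop on an object; "grip_force" is the grip in N (left out, the last holds). Time passes only in rows, so rows that do not move let the fingers close. It gives the time, the measured TCP pose, the force and the opening at its end, in the units of the state.
- bot.observe(): the state, without advancing time (a new reading comes with each control period).
- bot.read_camera(name): name is "scene" or "top" or "wrist"; returns a dict with "pixels" (384x512x3 uint8, red, green, blue), "depth" (384x512 float32, m along the optical axis (not along the pixel's ray), 0 where there is no reading), "fovy" (degrees; the focal length in pixels is half the picture's height over the tangent of half this angle, whatever the lens; pixels are square), "cx", "cy" (the principal point, pixels), "R" (3x3) and "t" (3): a world point X has camera coordinates R X + t. Camera axes: x right, y down, z forward; pixel columns grow to the right and rows downward; lengths in m; the calibration is good to about 2 mm. A picture is of the moment at which its call begins.
- bot.job_done(): hands the job in, once; it reports no verdict.
The state is a dict: "time_s": time; "qpos": joint angles; "qd": joint speeds; "joint_efforts": joint torques, N m; "tool_pos": TCP position; "tool_rot": TCP orientation; "force": force on the tool from outside, world axes, zero at the start; "wrist_torque": the same for the moment, N m; "width": finger opening in m.
Only numpy, scipy, OpenCV 4.12 (cv2) and the standard library are available. Lean on these libraries where they do the work, as an engineer would, in place of code of your own. Each camera call takes 0.05 s, during which the arm holds its last target. There are 200 camera calls.

## Working session

There is one attempt and no reset: what is moved stays moved. The work goes in short steps, Python scripts to look and compute and a tool call to move; the robot and the scene stay as the last step left them, time stands still between calls to the robot, and variables do not carry over. Pictures are saved under pics/ and viewed, about 8 in all and at most 12, crops included, and the job is handed in when it is done.

Besides the shell and the picture viewer there is one more tool, called after ">>>" as name(argument=value, ...) on one line, values as JSON. step_arm: Moves the arm, as the interface text tells. Its arguments: {"type":"object","properties":{"xyz":{"type":"array"},"turn":{"type":"array"},"hand":{"type":"array"},"grip_force":{"type":"number"}},"required":["xyz","turn","hand"]}

```bash
mkdir -p pics; cat > h.py <<'E'
import numpy as np, cv2
from station import bot
def cam(n):
    c=bot.read_camera(n); c['f']=192/np.tan(np.radians(c['fovy'])/2); return c
def cloud(c):
    v,u=np.mgrid[:384,:512]; d=c['depth']
    P=np.stack([(u-c['cx'])/c['f']*d,(v-c['cy'])/c['f']*d,d],-1)
    W=(P-c['t'])@c['R']; W[d==0]=np.nan; return W
def save(c,n): cv2.imwrite('pics/'+n,c['pixels'][:,:,::-1])
E
python3 - <<'E'
from h import *
a=cam('top');b=cam('scene')
np.savez('top.npz',**a);np.savez('scene.npz',**b)
cv2.imwrite('pics/a.png',cv2.resize(a['pixels'][:,:,::-1],(800,600),interpolation=2));cv2.imwrite('pics/b.png',b['pixels'][:,:,::-1])
s=bot.observe();print({k:np.round(v,3) for k,v in s.items()})
for c in(a,b):print(-c['R'].T@c['t'],c['R'].round(2),c['fovy'])
E
```

```text
{'time_s': np.float64(0.1), 'qpos': array([ 1.08 ,  0.418, -0.01 ,  1.614,  0.005,  1.111, -0.053]), 'qd': array([ 0.   , -0.002, -0.   , -0.003,  0.001, -0.002, -0.   ]), 'joint_efforts': array([ 4.0000e-03, -8.5257e+01,  6.4200e-01, -4.2670e+01, -4.9000e-02,
        1.6000e-02, -0.0000e+00]), 'tool_pos': array([ 0.272, -0.562,  0.165]), 'tool_rot': array([ 0.599, -0.599,  0.376, -0.376]), 'force': array([-0.468,  0.319, -0.438]), 'wrist_torque': array([-0.081, -0.031,  0.027]), 'width': np.float64(0.094)}
[0.45993779 0.01172816 1.00035291] [[ 0.02 -1.    0.  ]
 [-0.99 -0.02 -0.13]
 [ 0.13 -0.   -0.99]] 57.40820212694336
[1.28140331 0.22837087 0.90043718] [[-0.33  0.94 -0.  ]
 [ 0.68  0.24 -0.69]
 [-0.65 -0.23 -0.72]] 55.04395751532874
```

View pics/a.png

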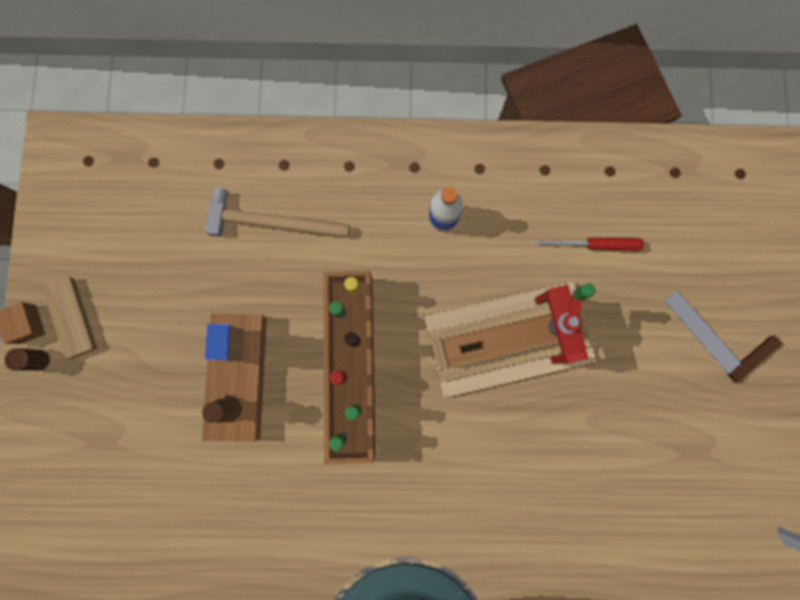

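View pics/b.png

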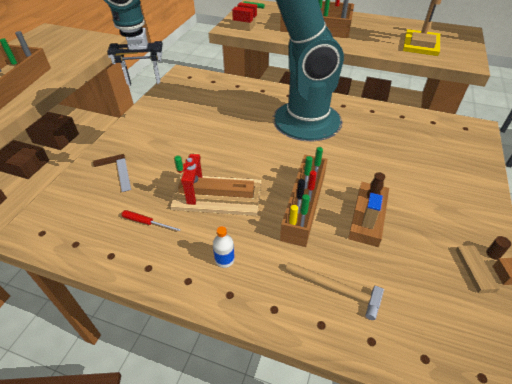

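The top view (800x600) shows the leg's blue top at (217,342), the crank handle at (586,291), the clamp hub at (570,323), the mortise at (471,347), and the caddy across x 323–373. The scene view agrees with this.

```bash
cat > m.py <<'E'
from h import *
def blob(c,W,lo,hi,box,zr):
    # colour mask in HSV + world xy box + z range
    hsv=cv2.cvtColor(c['pixels'],cv2.COLOR_RGB2HSV)
    m=cv2.inRange(hsv,np.array(lo),np.array(hi))>0
    x0,x1,y0,y1=box
    m&=(W[...,0]>x0)&(W[...,0]<x1)&(W[...,1]>y0)&(W[...,1]<y1)&(W[...,2]>zr[0])&(W[...,2]<zr[1])
    return m
def rect(P):
    r=cv2.minAreaRect((P[:,:2]*1000).astype(np.float32)); return np.round(r[0],1),np.round(r[1],1),round(r[2],1)
E
python3 - <<'E'
from m import *
for n in('top','scene'):
    c=dict(np.load(n+'.npz'));W=cloud(c);print(n)
    P=W[blob(c,W,(105,120,60),(130,255,255),(.3,.6,.15,.6),(.1,.16))];print('blue',len(P),np.median(P,0).round(4),rect(P[P[:,2]>.12]))
    P=W[blob(c,W,(50,100,40),(85,255,255),(.3,.7,-.5,-.15),(.1,.3))];print('green',len(P),np.median(P,0).round(4),P[:,2].min(),P[:,2].max(),rect(P[P[:,2]>P[:,2].max()-.012]))
    P=W[blob(c,W,(0,0,0),(180,255,255),(.3,.6,.2,.5),(.034,.047))];print('standtop',len(P),rect(P))
    P=W[blob(c,W,(0,0,0),(180,255,255),(.2,.7,-.3,.02),(.052,.064))];print('railtop',len(P),rect(P))
    P=W[blob(c,W,(0,0,0),(180,255,255),(.2,.7,-.05,.2),(.074,.085))];print('caddytop',len(P),rect(P))
    for z0 in (.118,.123,.133,.143):
        P=W[blob(c,W,(0,100,60),(180,255,255),(.3,.6,-.35,-.15),(z0,z0+.012))];print('red',z0,len(P),P.mean(0).round(4),rect(P))
c=dict(np.load('top.npz'));W=cloud(c)
for u,v in((471,347),(460,347),(483,346),(570,323),(586,291),(217,342),(565,325)):print(u,v,W[int(v/1.5625),int(u/1.5625)].round(4),c['pixels'][int(v/1.5625),int(u/1.5625)])
cr=c['pixels'][170:265,262:392,::-1];cv2.imwrite('pics/c.png',cv2.resize(cr,None,fx=6,fy=6,interpolation=2))
E
```

```text
top
blue 298 [0.5038 0.3102 0.1301] (array([504.9, 310.9]), array([52.3, 33.2]), 1.2)
green 81 [ 0.5868 -0.2528  0.1965] 0.1665678788488485 0.20207215464631548 (array([ 588. , -256.6]), array([15.7, 19.4]), 43.2)
standtop 1936 (array([449.3, 312.7]), array([ 91.4, 220.1]), 89.6)
railtop 1242 (array([ 515.4, -178.1]), array([117.2, 241.4]), 25.7)
caddytop 933 (array([471.6, 108.3]), array([319.8,  79.5]), 2.4)
red 0.118 528 [ 0.5391 -0.2448  0.1264] (array([ 544., -247.]), array([123.2,  36.6]), 14.5)
red 0.123 514 [ 0.5395 -0.2458  0.1269] (array([ 544., -247.]), array([123.3,  36.4]), 14.7)
red 0.133 2 [ 0.5749 -0.2466  0.1439] (array([ 574.9, -246.6]), array([10.3,  0. ]), 165.3)
red 0.143 129 [ 0.5577 -0.2488  0.1505] (array([ 559.8, -249.9]), array([24.7, 56.3]), 81.1)
scene
blue 199 [0.5079 0.3109 0.1316] (array([505.2, 311. ]), array([58.9, 34.7]), 1.0)
green 89 [ 0.5964 -0.254   0.1828] 0.15592176085572904 0.20193685212464793 (array([ 592.4, -255.9]), array([15.3, 15.1]), 14.8)
standtop 1033 (array([451. , 311.1]), array([ 90.2, 224.2]), 89.9)
railtop 774 (array([ 521.7, -178.9]), array([112.9, 242.4]), 25.9)
caddytop 608 (array([472.9, 107.1]), array([324.7,  80.4]), 2.5)
red 0.118 174 [ 0.5471 -0.243   0.1275] (array([ 544.4, -248.4]), array([121.3,  36.3]), 14.2)
red 0.123 199 [ 0.5491 -0.2435  0.1284] (array([ 544.3, -248.3]), array([121.3,  36.1]), 13.7)
red 0.133 7 [ 0.5632 -0.2439  0.1438] (array([ 571.3, -247.8]), array([ 6. , 56.5]), 66.2)
red 0.143 78 [ 0.5653 -0.2483  0.1504] (array([ 566.1, -250.9]), array([26. , 63.3]), 81.5)
471 347 [ 0.5086 -0.1036  0.0328] [42 33 24]
460 347 [ 0.5085 -0.0849  0.0274] [96 69 46]
483 346 [ 0.5106 -0.1224  0.0558] [115  82  54]
570 323 [ 0.5438 -0.2409  0.1571] [135 117 121]
586 291 [ 0.587  -0.2555  0.1966] [ 56 123  72]
217 342 [0.5059 0.3113 0.1322] [ 56  89 162]
565 325 [ 0.5395 -0.2357  0.1497] [134  65  65]
```

View pics/c.png

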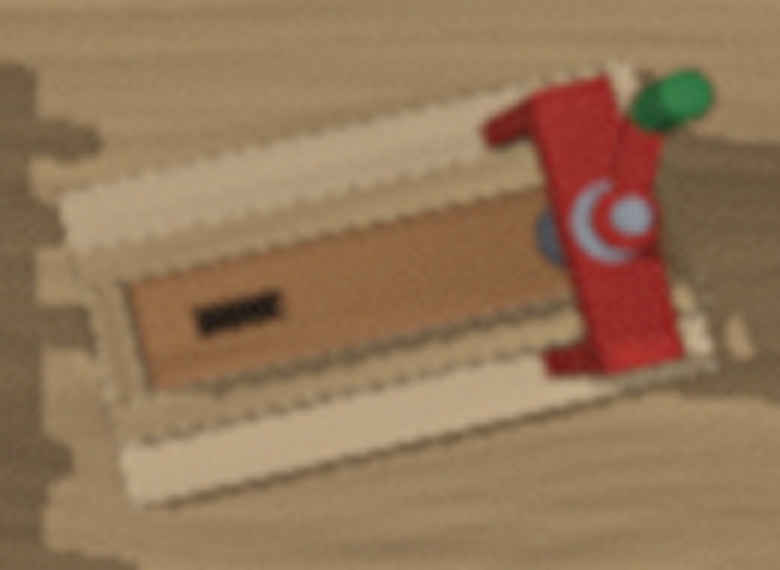

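>>> step_arm(xyz=[[0,-3.3,0],[0,-3.3,0],[0,-3.3,0],[0,0,0],[0,0,0],[0,0,0],[0,0,0],[0,0,0],[0,0,0]], turn=[[0,-0.124,0],[0,-0.124,0],[0,-0.124,0],[0,-0.124,0],[0,-0.124,0],[0,-0.124,0],[0,-0.124,0],[0,-0.124,0],[0,-0.124,0]], hand=[0.2,0.4,0.4,0.4,0.4,0.4,0.4,0.4,0.4], grip_force=20)

```text
time_s: 0.85
tool_pos: [0.2709, -0.5607, 0.2659]
tool_rot: [0.709, -0.705, -0.0, 0.003]
force: [-0.2, -0.5, -0.7]
width: 0.0563
```

>>> step_arm(xyz=[[1,0,1],[2.2,0,2.1],[2.6,0,2.5],[2.6,0,2.5],[2.6,0,2.5],[2.6,0,2.5],[2.6,0,2.5],[2.6,0,2.5],[2.6,0,2.5],[2.6,0,2.5],[2.6,0,2.5],[2.6,0,2.5],[1.6,0,1.5],[1,0,1],[0,0,0],[0,0,0]], turn=[[0,0,0],[0,0,0],[0,0,0],[0,0,0],[0,0,0],[0,0,0],[0,0,0],[0,0,0],[0,0,0],[0,0,0],[0,0,0],[0,0,0],[0,0,0],[0,0,0],[0,0,0],[0,0,0]], hand=[0.4,0.4,0.4,0.4,0.4,0.4,0.4,0.4,0.4,0.4,0.4,0.4,0.4,0.4,0.4,0.4])

```text
time_s: 2.18
tool_pos: [0.6041, -0.2277, 0.2612]
tool_rot: [0.712, -0.702, 0.014, -0.007]
force: [-0.8, -0.4, -0.1]
width: 0.0566
```

```bash
python3 - <<'E'
from h import *
c=cam('wrist');W=cloud(c);np.savez('w1.npz',**c);save(c,'w1.png')
hsv=cv2.cvtColor(c['pixels'],cv2.COLOR_RGB2HSV)
m=(cv2.inRange(hsv,np.array((50,100,40)),np.array((85,255,255)))>0)&(W[...,2]>.15)
P=W[m];print(len(P),P.min(0),P.max(0),np.median(P,0))
T=P[P[:,2]>P[:,2].max()-.006];print(len(T),T[:,:2].mean(0),cv2.minEnclosingCircle((T[:,:2]*1000).astype(np.float32)))
s=bot.observe();print(s['tool_pos'],s['tool_rot'],s['qpos'].round(2))
E
```

```text
307 [ 0.58143323 -0.26882746  0.16621794] [ 0.59922964 -0.24942662  0.20181926] [ 0.59060779 -0.25626591  0.19839265]
230 [ 0.59028888 -0.25885746] ((590.2998657226562, -259.3653259277344), 9.553250312805176)
[ 0.60391309 -0.22773819  0.2612056 ] [ 0.71211314 -0.70189323  0.01405993 -0.00656416] [ 0.59  0.43 -0.39  1.41  0.15  1.35  0.17]
```

View pics/w1.png

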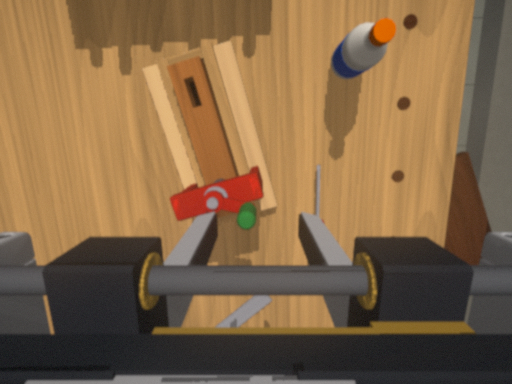

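The wrist view shows the handle at (246,216), between the finger lines. It measures about (0.590, -0.257) with its top at z 0.201.

```bash
cat > g.py <<'E'
import sys
from h import *
from scipy.spatial.transform import Rotation as R
def need(x,y,z,yaw):
    s=bot.observe();q=s['tool_rot'];r=R.from_quat(np.r_[q[1:],q[0]])
    a=np.radians(yaw);X=np.array([np.cos(a),np.sin(a),0]);Y=np.array([0,0,-1.])
    g=R.from_matrix(np.stack([X,Y,np.cross(X,Y)],1))
    print('cm',(r.inv().apply(np.array([x,y,z])-s['tool_pos'])*100).round(2),'rad',(r.inv()*g).as_rotvec().round(3),'pos',s['tool_pos'].round(4),'F',s['force'].round(1),'w',round(float(s['width']),4),'t',round(float(s['time_s']),2),'q',s['qpos'].round(2))
if __name__=='__main__': need(*map(float,sys.argv[1:5]))
E
python3 g.py .590 -.257 .24 0
```

```text
cm [-1.28  2.09 -3.  ] rad [-0.014 -0.029 -0.011] pos [ 0.6039 -0.2277  0.2612] F [-0.1  0.8 -0. ] w 0.0564 t 2.23 q [ 0.59  0.43 -0.39  1.41  0.15  1.35  0.17]
```

>>> step_arm(xyz=[[-0.6,0.5,-1.4],[-0.5,0.5,-1.1],[-0.1,0.5,-0.4],[0,0.3,0],[0,0,0]], turn=[[-0.014,-0.029,-0.011],[0,0,0],[0,0,0],[0,0,0],[0,0,0]], hand=[0.4,0.4,0.4,0.4,0.4])

```text
time_s: 2.65
tool_pos: [0.5879, -0.2611, 0.242]
tool_rot: [-0.707, 0.707, -0.004, 0.003]
force: [-0.0, -0.6, -0.1]
width: 0.0563
```

```bash
python3 g.py .590 -.257 .169 0
```

```text
cm [0.21 7.3  0.42] rad [ 0.    -0.01  -0.001] pos [ 0.5879 -0.2611  0.242 ] F [-0.  -0.6 -0.1] w 0.0563 t 2.65 q [ 0.64  0.42 -0.38  1.46  0.16  1.29  0.24]
```

>>> step_arm(xyz=[[0.2,1,0.4],[0,1.6,0],[0,1.6,0],[0,1.4,0],[0,0.9,0],[0,0.4,0],[0,0,0]], turn=[[0,-0.01,0],[0,0,0],[0,0,0],[0,0,0],[0,0,0],[0,0,0],[0,0,0]], hand=[0.4,0.4,0.4,0.4,0.4,0.4,0.4])

```text
time_s: 3.23
tool_pos: [0.5913, -0.254, 0.1678]
tool_rot: [0.708, -0.707, -0.0, 0.0]
force: [-0.3, -0.3, 0.5]
width: 0.0563
```

```bash
python3 g.py .590 -.257 .169 0
```

```text
cm [-0.13 -0.12 -0.3 ] rad [-0.002  0.    -0.   ] pos [ 0.5913 -0.254   0.1678] F [-0.3 -0.3  0.5] w 0.0563 t 3.23 q [ 0.63  0.48 -0.38  1.55  0.18  1.15  0.22]
```

>>> step_arm(xyz=[[0,0,-0.2],[0,0,0],[0,0,0],[0,0,0],[0,0,0],[0,0,0]], turn=[[0,0,0],[0,0,0],[0,0,0],[0,0,0],[0,0,0],[0,0,0]], hand=[0.6,0.8,1,1,1,1])

```text
time_s: 3.73
tool_pos: [0.5928, -0.2562, 0.1704]
tool_rot: [0.707, -0.707, -0.001, -0.001]
force: [0.4, -0.6, -0.1]
width: 0.0199
```

```bash
cat > circ.py <<'E'
# angle of the TCP about the screw axis, and rows for the next n steps of d deg clockwise
import sys
from g import *
C=np.array([.5445,-.2475])
s=bot.observe();v=s['tool_pos'][:2]-C;a=np.degrees(np.arctan2(v[1],v[0]))
print('ang',a.round(1),'r',np.linalg.norm(v).round(4)); need(.544,-.25,.169,0)
n,d=int(sys.argv[1]),float(sys.argv[2]);k=np.radians(a-d*np.arange(n+1))
D=4.5*np.diff(np.stack([np.cos(k),np.sin(k)],1),axis=0)
print([[float(round(x,1)),0.02,float(round(y,1))] for x,y in D])
E
python3 circ.py 10 9
```

```text
ang -10.2 r 0.0491
cm [-4.88  0.13  0.63] rad [-0.     0.001  0.003] pos [ 0.5928 -0.2562  0.1704] F [ 0.4 -0.6 -0.1] w 0.0199 t 3.73 q [ 0.63  0.47 -0.38  1.54  0.18  1.15  0.22]
[[-0.2, 0.02, -0.7], [-0.3, 0.02, -0.6], [-0.4, 0.02, -0.6], [-0.5, 0.02, -0.5], [-0.5, 0.02, -0.4], [-0.6, 0.02, -0.4], [-0.7, 0.02, -0.3], [-0.7, 0.02, -0.1], [-0.7, 0.02, -0.0], [-0.7, 0.02, 0.1]]
```

>>> step_arm(xyz=[[-0.2,0.02,-0.7],[-0.3,0.02,-0.6],[-0.4,0.02,-0.6],[-0.5,0.02,-0.5],[-0.5,0.02,-0.4],[-0.6,0.02,-0.4],[-0.7,0.02,-0.3],[-0.7,0.02,-0.1]], turn=[[0,0,0],[0,0,0],[0,0,0],[0,0,0],[0,0,0],[0,0,0],[0,0,0],[0,0,0]], hand=[1,1,1,1,1,1,1,1])

```text
time_s: 4.4
tool_pos: [0.5502, -0.2969, 0.1686]
tool_rot: [0.707, -0.707, -0.001, -0.001]
force: [0.5, 0.1, -1.0]
width: 0.0005
```

```bash
python3 circ.py 20 10
```

```text
ang -83.4 r 0.0498
cm [-0.62 -0.04  4.69] rad [-0.    -0.     0.003] pos [ 0.5502 -0.2969  0.1686] F [ 0.5  0.1 -1. ] w 0.0005 t 4.4 q [ 0.72  0.44 -0.37  1.6   0.17  1.13  0.31]
[[-0.8, 0.02, -0.0], [-0.8, 0.02, 0.1], [-0.7, 0.02, 0.2], [-0.7, 0.02, 0.4], [-0.6, 0.02, 0.5], [-0.5, 0.02, 0.6], [-0.4, 0.02, 0.7], [-0.3, 0.02, 0.7], [-0.2, 0.02, 0.8], [-0.0, 0.02, 0.8], [0.1, 0.02, 0.8], [0.2, 0.02, 0.7], [0.4, 0.02, 0.7], [0.5, 0.02, 0.6], [0.6, 0.02, 0.5], [0.7, 0.02, 0.4], [0.7, 0.02, 0.3], [0.8, 0.02, 0.2], [0.8, 0.02, 0.0], [0.8, 0.02, -0.1]]
```

```bash
cat > hd.py <<'E'
from m import *
import sys
for n in sys.argv[2:]:
    c=cam(n);W=cloud(c)
    P=W[blob(c,W,(50,100,40),(85,255,255),(.45,.65,-.35,-.15),(.14,.25))]
    if len(P)<10: print(n,len(P)); continue
    T=P[P[:,2]>P[:,2].max()-.006];print(n,len(P),P[:,2].max().round(4),len(T),T[:,:2].mean(0).round(4),cv2.minEnclosingCircle((T[:,:2]*1000).astype(np.float32)))
    save(c,f'{sys.argv[1]}_{n}.png')
E
python3 hd.py d top scene wrist
```

```text
top 78 0.2007 50 [ 0.5882 -0.2566] ((588.2407836914062, -257.9012451171875), 9.864856719970703)
scene 89 0.2019 22 [ 0.5921 -0.2566] ((591.793701171875, -256.05157470703125), 8.560660362243652)
wrist 578 0.2009 549 [ 0.589 -0.259] ((589.2678833007812, -259.40264892578125), 9.530977249145508)
```

View pics/d_wrist.png

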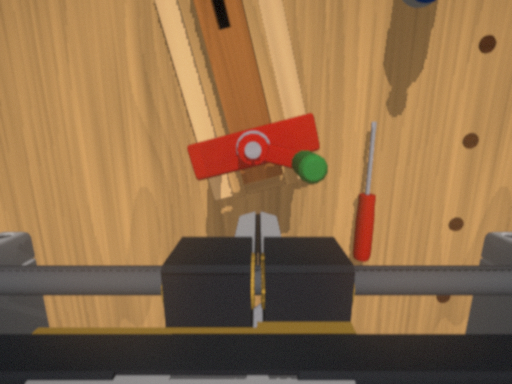

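```bash
python3 - <<'E'
from h import *
c=cam('wrist');s=bot.observe();W=cloud(c)
for dz in(0,.02,.05):
    p=c['R']@(s['tool_pos']+[0,0,dz])+c['t'];print(p[:2]/p[2]*c['f']+[c['cx'],c['cy']],p[2])
for v in (205,210,214,218,225,235):print(v,[W[v,u].round(4).tolist() for u in(248,266)])
E
python3 g.py .590 -.258 .215 0
```

```text
[257.44467488 206.61763634] 0.22815531618057366
[257.50426586 213.88851369] 0.2086750438312962
[257.61791018 227.75460288] 0.17945463530738
205 [[0.5377, -0.3426, 0.0002], [0.5644, -0.3425, 0.0006]]
210 [[0.5376, -0.3501, 0.0011], [0.5645, -0.3505, -0.0]]
214 [[0.5448, -0.2878, 0.2148], [0.5568, -0.2876, 0.2154]]
218 [[0.5451, -0.2874, 0.2243], [0.5566, -0.2874, 0.2243]]
225 [[0.5455, -0.2877, 0.2365], [0.5561, -0.2873, 0.2374]]
235 [[0.546, -0.2877, 0.252], [0.5557, -0.288, 0.2513]]
cm [ 3.89 -4.59  3.8 ] rad [-0.     0.001  0.004] pos [ 0.5513 -0.296   0.169 ] F [ 1.  -0.1 -0.3] w 0.001 t 4.6 q [ 0.72  0.44 -0.37  1.6   0.17  1.13  0.31]
```

```bash
python3 - <<'E'
from h import *
c=cam('wrist');s=bot.observe();W=cloud(c)
print('cam',-c['R'].T@c['t'],c['R'].round(3),c['f'],s['tool_pos'])
for v in range(206,222,1):print(v,c['depth'][v,246:270:4].round(3),c['pixels'][v,250])
for p in([0,.008,0],[0,.008,.02],[0,-.008,0]):
    q=c['R']@(s['tool_pos']+p)+c['t'];print(p,q[:2]/q[2]*c['f']+[c['cx'],c['cy']])
E
```

```text
cam [ 0.55109135 -0.23186417  0.38837003] [[ 1.     0.002  0.003]
 [ 0.001 -0.974  0.226]
 [ 0.003 -0.226 -0.974]] 271.0788507775068 [ 0.55153676 -0.29585163  0.16894561]
206 [0.404 0.403 0.404 0.403 0.406 0.404] [137 103  67]
207 [0.404 0.404 0.405 0.405 0.403 0.404] [138 106  68]
208 [0.405 0.406 0.405 0.404 0.403 0.405] [135 102  66]
209 [0.405 0.403 0.405 0.405 0.404 0.404] [135 104  66]
210 [0.405 0.406 0.405 0.405 0.405 0.405] [135 104  65]
211 [0.405 0.405 0.405 0.405 0.404 0.406] [135 108  75]
212 [0.406 0.407 0.186 0.407 0.186 0.404] [141 118  99]
213 [0.407 0.184 0.182 0.405 0.184 0.183] [148 137 126]
214 [0.181 0.181 0.182 0.    0.181 0.182] [154 147 143]
215 [0.18  0.179 0.179 0.184 0.18  0.179] [153 147 144]
216 [0.178 0.177 0.177 0.182 0.177 0.177] [155 150 147]
217 [0.175 0.174 0.175 0.18  0.175 0.175] [153 147 145]
218 [0.173 0.174 0.173 0.178 0.174 0.173] [155 149 146]
219 [0.171 0.17  0.171 0.176 0.171 0.171] [155 148 147]
220 [0.169 0.17  0.17  0.173 0.169 0.17 ] [154 150 145]
221 [0.168 0.168 0.167 0.172 0.168 0.168] [154 147 147]
[0, 0.008, 0] [257.17967484 197.59644005]
[0, 0.008, 0.02] [257.22133354 204.07583061]
[0, -0.008, 0] [257.14716334 215.87100462]
```

```bash
python3 - <<'E'
from h import *
s=bot.observe();p=s['tool_pos'];print(p)
for n in('scene','top'):
    c=cam(n);W=cloud(c)
    m=(abs(W[...,0]-p[0])<.03)&(abs(W[...,1]-p[1])<.02)&(W[...,2]>.1)&(W[...,2]<.33)
    P=W[m];print(n,len(P),np.sort(P[:,2])[:8].round(3)); 
    q=c['R']@p+c['t'];u,v=(q[:2]/q[2]*c['f']+[c['cx'],c['cy']]).astype(int);print(u,v)
    if n=='scene':
        cr=c['pixels'][max(0,v-70):v+50,max(0,u-80):u+80,::-1].copy();cr=cv2.resize(cr,None,fx=5,fy=5,interpolation=2)
        cv2.drawMarker(cr,(int((u-max(0,u-80))*5),int((v-max(0,v-70))*5)),(255,0,255),0,20,1);cv2.imwrite('pics/e.png',cr)
E
```

```text
[ 0.55153676 -0.29585163  0.16894561]
scene 247 [0.211 0.213 0.213 0.215 0.216 0.216 0.217 0.218]
173 154
top 89 [0.208 0.21  0.212 0.214 0.214 0.214 0.215 0.215]
388 202
```

View pics/e.png

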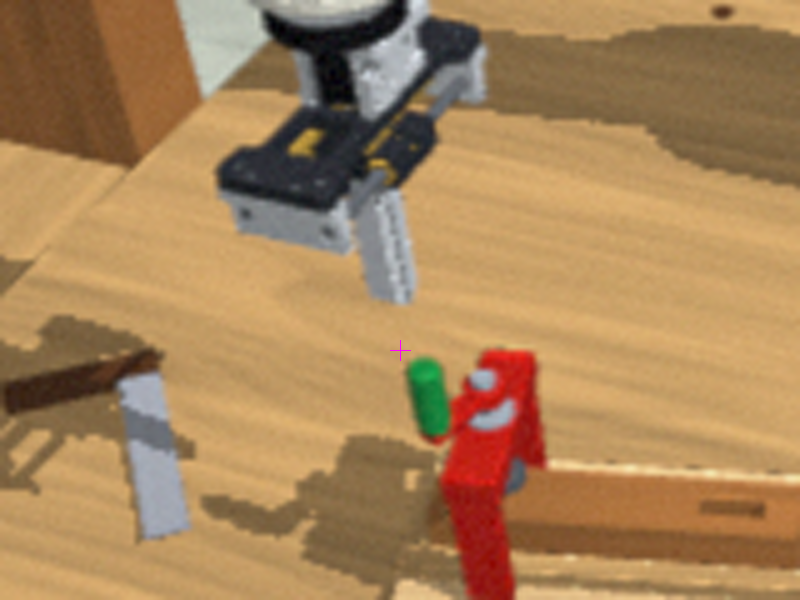

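Three cameras put the real fingertips about 41 mm above the reported TCP, so the first grip closed over empty space above the handle. From here I take the true tip z as the reported z plus 0.041, and I'll redo the grasp.

>>> step_arm(xyz=[[0,-1.2,0],[0,0,0],[0,0,0],[0,0,0],[0,0,0],[1,0,1],[1.2,0,1.2],[0.8,0,0.7],[0.3,0,0.3],[0,0,0],[0,0,0]], turn=[[0,0,0],[0,0,0],[0,0,0],[0,0,0],[0,0,0],[0,0,0],[0,0,0],[0,0,0],[0,0,0],[0,0,0],[0,0,0]], hand=[0.4,0.4,0.4,0.4,0.4,0.4,0.4,0.4,0.4,0.4,0.4], grip_force=40)

```text
time_s: 5.67
tool_pos: [0.588, -0.26, 0.182]
tool_rot: [0.707, -0.707, -0.002, -0.0]
force: [-0.1, -0.1, 0.6]
width: 0.0565
```

```bash
python3 g.py .590 -.258 .129 0
```

```text
cm [0.18 5.3  0.19] rad [-0.001  0.003  0.004] pos [ 0.588 -0.26   0.182] F [-0.1 -0.1  0.6] w 0.0565 t 5.67 q [ 0.64  0.46 -0.38  1.54  0.18  1.17  0.24]
```

>>> step_arm(xyz=[[0.1,0.8,0.1],[0,1.1,0],[0,1.1,0],[0,0.9,0],[0,0.6,0],[0,0.4,0],[0,0,0],[0,0,0],[0,0,0],[0,0,0],[0,0,0],[0,0,0],[0,0,0],[0,0,0],[0,0,0],[0,0,0]], turn=[[0,0,0],[0,0,0],[0,0,0],[0,0,0],[0,0,0],[0,0,0],[0,0,0],[0,0,0],[0,0,0],[0,0,0],[0,0,0],[0,0,0],[0,0,0],[0,0,0],[0,0,0],[0,0,0]], hand=[0.4,0.4,0.4,0.4,0.4,0.4,0.4,1,1,1,1,1,1,1,1,1])

```text
time_s: 7.0
tool_pos: [0.5884, -0.2611, 0.1273]
tool_rot: [0.707, -0.707, -0.002, -0.001]
force: [1.6, -1.3, -2.6]
width: 0.0211
```

```bash
python3 circ.py 20 10
```

```text
ang -17.3 r 0.0459
cm [-4.42 -4.19  1.12] rad [-0.     0.001  0.005] pos [ 0.5884 -0.2611  0.1273] F [ 1.6 -1.3 -2.6] w 0.0211 t 7.0 q [ 0.64  0.51 -0.37  1.59  0.2   1.07  0.22]
[[-0.3, 0.02, -0.7], [-0.4, 0.02, -0.7], [-0.5, 0.02, -0.6], [-0.6, 0.02, -0.5], [-0.7, 0.02, -0.4], [-0.7, 0.02, -0.2], [-0.8, 0.02, -0.1], [-0.8, 0.02, 0.0], [-0.8, 0.02, 0.2], [-0.7, 0.02, 0.3], [-0.7, 0.02, 0.4], [-0.6, 0.02, 0.5], [-0.5, 0.02, 0.6], [-0.4, 0.02, 0.7], [-0.2, 0.02, 0.7], [-0.1, 0.02, 0.8], [0.0, 0.02, 0.8], [0.2, 0.02, 0.8], [0.3, 0.02, 0.7], [0.4, 0.02, 0.7]]
```

Now it is gripped at 21 mm, with contact forces. I'll start turning.

>>> step_arm(xyz=[[-0.3,0.02,-0.7],[-0.4,0.02,-0.7],[-0.5,0.02,-0.6],[-0.6,0.02,-0.5],[-0.7,0.02,-0.4],[-0.7,0.02,-0.2],[-0.8,0.02,-0.1]], turn=[[0,0,0],[0,0,0],[0,0,0],[0,0,0],[0,0,0],[0,0,0],[0,0,0]], hand=[1,1,1,1,1,1,1])

```text
time_s: 7.58
tool_pos: [0.5455, -0.2957, 0.1252]
tool_rot: [0.708, -0.707, -0.002, -0.001]
force: [2.8, 2.9, -3.4]
width: 0.0215
```

```bash
python3 circ.py 20 12; python3 hd.py f scene wrist
```

```text
ang -88.8 r 0.0482
cm [-0.13 -4.37  4.58] rad [-0.001  0.001  0.005] pos [ 0.5455 -0.2957  0.1252] F [ 2.8  2.9 -3.4] w 0.0215 t 7.58 q [ 0.72  0.47 -0.36  1.66  0.18  1.04  0.3 ]
[[-0.9, 0.02, 0.1], [-0.9, 0.02, 0.3], [-0.8, 0.02, 0.5], [-0.7, 0.02, 0.6], [-0.6, 0.02, 0.7], [-0.4, 0.02, 0.9], [-0.2, 0.02, 0.9], [-0.0, 0.02, 0.9], [0.2, 0.02, 0.9], [0.4, 0.02, 0.9], [0.5, 0.02, 0.8], [0.7, 0.02, 0.6], [0.8, 0.02, 0.5], [0.9, 0.02, 0.3], [0.9, 0.02, 0.1], [0.9, 0.02, -0.1], [0.9, 0.02, -0.3], [0.8, 0.02, -0.5], [0.7, 0.02, -0.6], [0.6, 0.02, -0.7]]
scene 49 0.1996 13 [ 0.5447 -0.2878] ((544.678466796875, -290.4305114746094), 11.709257125854492)
wrist 1332 0.1999 873 [ 0.545 -0.293] ((544.8126220703125, -294.200439453125), 10.43358325958252)
```

>>> step_arm(xyz=[[-0.9,0.02,0.2],[-0.9,0.02,0.3],[-0.8,0.02,0.5],[-0.7,0.02,0.6],[-0.6,0.02,0.7],[-0.4,0.02,0.9],[-0.2,0.02,0.9],[0,0.02,0.9],[0.2,0.02,0.9],[0.4,0.02,0.9],[0.5,0.02,0.8],[0.7,0.02,0.6]], turn=[[0,0,0],[0,0,0],[0,0,0],[0,0,0],[0,0,0],[0,0,0],[0,0,0],[0,0,0],[0,0,0],[0,0,0],[0,0,0],[0,0,0]], hand=[1,1,1,1,1,1,1,1,1,1,1,1])

```text
time_s: 8.68
tool_pos: [0.5191, -0.211, 0.122]
tool_rot: [-0.705, 0.709, 0.007, 0.006]
force: [3.4, -9.1, -8.3]
width: 0.021
```

```bash
python3 circ.py 20 12
```

```text
ang 124.9 r 0.0445
cm [ 2.58 -4.63 -3.93] rad [0.006 0.001 0.019] pos [ 0.5191 -0.211   0.122 ] F [ 3.4 -9.1 -8.3] w 0.021 t 8.68 q [ 0.66  0.36 -0.4   1.83  0.17  0.96  0.19]
[[0.8, 0.02, 0.5], [0.9, 0.02, 0.3], [0.9, 0.02, 0.1], [0.9, 0.02, -0.1], [0.9, 0.02, -0.3], [0.8, 0.02, -0.5], [0.7, 0.02, -0.6], [0.5, 0.02, -0.8], [0.4, 0.02, -0.9], [0.2, 0.02, -0.9], [-0.0, 0.02, -0.9], [-0.2, 0.02, -0.9], [-0.4, 0.02, -0.9], [-0.6, 0.02, -0.7], [-0.7, 0.02, -0.6], [-0.8, 0.02, -0.5], [-0.9, 0.02, -0.3], [-0.9, 0.02, -0.1], [-0.9, 0.02, 0.1], [-0.9, 0.02, 0.3]]
```

>>> step_arm(xyz=[[0.8,0.01,0.5],[0.9,0.01,0.3],[0.9,0.01,0.1],[0.9,0.01,-0.1],[0.9,0.01,-0.3],[0.8,0.01,-0.5],[0.7,0.01,-0.6],[0.5,0.01,-0.8],[0.4,0.01,-0.9],[0.2,0.01,-0.9],[0,0.01,-0.9],[-0.2,0.01,-0.9],[-0.4,0.01,-0.9]], turn=[[-0.006,0,-0.019],[0,0,0],[0,0,0],[0,0,0],[0,0,0],[0,0,0],[0,0,0],[0,0,0],[0,0,0],[0,0,0],[0,0,0],[0,0,0],[0,0,0]], hand=[1,1,1,1,1,1,1,1,1,1,1,1,1])

```text
time_s: 9.77
tool_pos: [0.5836, -0.2742, 0.1214]
tool_rot: [-0.702, 0.712, 0.013, 0.01]
force: [-2.0, 3.1, -7.4]
width: 0.021
```

```bash
python3 circ.py 20 12
```

```text
ang -34.4 r 0.0473
cm [-3.79 -4.91  2.37] rad [0.013 0.004 0.032] pos [ 0.5836 -0.2742  0.1214] F [-2.   3.1 -7.4] w 0.021 t 9.77 q [ 0.67  0.5  -0.38  1.63  0.21  1.02  0.23]
[[-0.6, 0.02, -0.7], [-0.7, 0.02, -0.6], [-0.8, 0.02, -0.4], [-0.9, 0.02, -0.2], [-0.9, 0.02, -0.0], [-0.9, 0.02, 0.2], [-0.9, 0.02, 0.4], [-0.8, 0.02, 0.5], [-0.6, 0.02, 0.7], [-0.5, 0.02, 0.8], [-0.3, 0.02, 0.9], [-0.1, 0.02, 0.9], [0.1, 0.02, 0.9], [0.3, 0.02, 0.9], [0.4, 0.02, 0.8], [0.6, 0.02, 0.7], [0.7, 0.02, 0.6], [0.8, 0.02, 0.4], [0.9, 0.02, 0.2], [0.9, 0.02, 0.0]]
```

>>> step_arm(xyz=[[-0.6,0.01,-0.7],[-0.7,0.01,-0.6],[-0.8,0.01,-0.4],[-0.9,0.01,-0.2],[-0.9,0.01,0],[-0.9,0.01,0.2],[-0.9,0.01,0.4],[-0.8,0.01,0.5],[-0.6,0.01,0.7],[-0.5,0.01,0.8],[-0.3,0.01,0.9],[-0.1,0.01,0.9]], turn=[[0.007,0.004,0.016],[0.007,0,0.016],[0,0,0],[0,0,0],[0,0,0],[0,0,0],[0,0,0],[0,0,0],[0,0,0],[0,0,0],[0,0,0],[0,0,0]], hand=[1,1,1,1,1,1,1,1,1,1,1,1])

```text
time_s: 10.77
tool_pos: [0.5, -0.248, 0.1181]
tool_rot: [0.711, -0.704, -0.003, -0.003]
force: [14.9, -2.7, -28.1]
width: 0.0214
```

```bash
python3 circ.py 20 12
```

```text
ang -179.4 r 0.0445
cm [ 4.45 -5.05 -0.15] rad [-0.01  -0.     0.009] pos [ 0.5    -0.248   0.1181] F [ 14.9  -2.7 -28.1] w 0.0214 t 10.77 q [ 0.74  0.37 -0.4   1.82  0.16  0.97  0.27]
[[0.1, 0.02, 0.9], [0.3, 0.02, 0.9], [0.5, 0.02, 0.8], [0.6, 0.02, 0.7], [0.8, 0.02, 0.6], [0.9, 0.02, 0.4], [0.9, 0.02, 0.2], [0.9, 0.02, 0.0], [0.9, 0.02, -0.2], [0.9, 0.02, -0.4], [0.8, 0.02, -0.5], [0.6, 0.02, -0.7], [0.5, 0.02, -0.8], [0.3, 0.02, -0.9], [0.1, 0.02, -0.9], [-0.1, 0.02, -0.9], [-0.3, 0.02, -0.9], [-0.5, 0.02, -0.8], [-0.6, 0.02, -0.7], [-0.8, 0.02, -0.6]]
```

>>> step_arm(xyz=[[0.1,0.04,0.9],[0.3,0.03,0.9],[0.5,0.03,0.8],[0.6,0.03,0.7],[0.8,0.03,0.6],[0.9,0.03,0.4],[0.9,0.03,0.2],[0.9,0.03,0],[0.9,0.03,-0.2],[0.9,0.03,-0.4]], turn=[[-0.01,0,0.009],[0,0,0],[0,0,0],[0,0,0],[0,0,0],[0,0,0],[0,0,0],[0,0,0],[0,0,0],[0,0,0]], hand=[1,1,1,1,1,1,1,1,1,1])

```text
time_s: 11.6
tool_pos: [0.5705, -0.2116, 0.1159]
tool_rot: [-0.704, 0.71, -0.0, 0.002]
force: [-5.8, -3.7, -7.7]
width: 0.0205
```

```bash
python3 circ.py 12 12
```

```text
ang 54.1 r 0.0443
cm [-2.62 -5.29 -3.89] rad [ 0.008 -0.003  0.002] pos [ 0.5705 -0.2116  0.1159] F [-5.8 -3.7 -7.7] w 0.0205 t 11.6 q [ 0.6   0.46 -0.4   1.7   0.21  1.02  0.13]
[[0.7, 0.02, -0.6], [0.6, 0.02, -0.8], [0.4, 0.02, -0.9], [0.2, 0.02, -0.9], [0.0, 0.02, -0.9], [-0.2, 0.02, -0.9], [-0.4, 0.02, -0.9], [-0.6, 0.02, -0.8], [-0.7, 0.02, -0.6], [-0.8, 0.02, -0.5], [-0.9, 0.02, -0.3], [-0.9, 0.02, -0.1]]
```

>>> step_arm(xyz=[[0.7,0.03,-0.6],[0.6,0.03,-0.8],[0.4,0.03,-0.9],[0.2,0.03,-0.9],[0,0.03,-0.9],[-0.2,0.03,-0.9]], turn=[[0.008,0,0.002],[0,0,0],[0,0,0],[0,0,0],[0,0,0],[0,0,0]], hand=[1,1,1,1,1,1])

```text
time_s: 12.1
tool_pos: [0.5906, -0.265, 0.1137]
tool_rot: [0.707, -0.707, 0.003, 0.001]
force: [-8.1, 3.7, 1.7]
width: 0.0212
```

```bash
python3 circ.py 12 12
```

```text
ang -20.8 r 0.0494
cm [-4.7  -5.51  1.5 ] rad [-0.001 -0.003 -0.006] pos [ 0.5906 -0.265   0.1137] F [-8.1  3.7  1.7] w 0.0212 t 12.1 q [ 0.65  0.54 -0.38  1.59  0.22  1.07  0.2 ]
[[-0.4, 0.02, -0.8], [-0.6, 0.02, -0.7], [-0.7, 0.02, -0.6], [-0.8, 0.02, -0.4], [-0.9, 0.02, -0.2], [-0.9, 0.02, -0.1], [-0.9, 0.02, 0.1], [-0.9, 0.02, 0.3], [-0.8, 0.02, 0.5], [-0.7, 0.02, 0.7], [-0.5, 0.02, 0.8], [-0.3, 0.02, 0.9]]
```

>>> step_arm(xyz=[[-0.4,0.02,-0.8],[-0.6,0.02,-0.7],[-0.7,0.02,-0.6],[-0.8,0.02,-0.4]], turn=[[0,0,0],[0,0,0],[0,0,0],[0,0,0]], hand=[1,1,1,1])

```text
time_s: 12.43
tool_pos: [0.5684, -0.2899, 0.114]
tool_rot: [0.709, -0.705, 0.002, 0.001]
force: [1.6, 5.9, -0.8]
width: 0.0209
```

```bash
python3 circ.py 6 8
```

```text
ang -60.6 r 0.0487
cm [-2.47 -5.47  4.02] rad [-0.005 -0.002 -0.004] pos [ 0.5684 -0.2899  0.114 ] F [ 1.6  5.9 -0.8] w 0.0209 t 12.43 q [ 0.7   0.52 -0.38  1.61  0.21  1.06  0.26]
[[-0.6, 0.02, -0.3], [-0.6, 0.02, -0.2], [-0.6, 0.02, -0.1], [-0.6, 0.02, -0.0], [-0.6, 0.02, 0.1], [-0.6, 0.02, 0.2]]
```

>>> step_arm(xyz=[[-0.6,0.02,-0.3],[-0.6,0.02,-0.2],[-0.6,0.02,-0.1],[-0.6,0.02,0],[-0.6,0.02,0.1]], turn=[[0,0,0],[0,0,0],[0,0,0],[0,0,0],[0,0,0]], hand=[1,1,1,1,1])

```text
time_s: 12.85
tool_pos: [0.552, -0.2917, 0.1159]
tool_rot: [0.71, -0.704, -0.008, -0.006]
force: [25.6, 0.9, -16.3]
width: 0.0216
```

```bash
python3 circ.py 6 8;python3 hd.py g wrist
```

```text
ang -80.4 r 0.0449
cm [-0.68 -5.28  4.22] rad [-0.009  0.003  0.02 ] pos [ 0.552  -0.2917  0.1159] F [ 25.6   0.9 -16.3] w 0.0216 t 12.85 q [ 0.74  0.48 -0.39  1.67  0.19  1.02  0.29]
[[-0.6, 0.02, -0.1], [-0.6, 0.02, 0.0], [-0.6, 0.02, 0.1], [-0.6, 0.02, 0.2], [-0.6, 0.02, 0.3], [-0.5, 0.02, 0.4]]
wrist 993 0.1913 498 [ 0.5566 -0.2923] ((557.2225952148438, -292.6365051269531), 9.13754940032959)
```

>>> step_arm(xyz=[[-0.6,0,0.1],[-0.6,0,0.1],[-0.5,0,0.1],[-0.5,0,0.1]], turn=[[-0.009,0,0.02],[0,0,0],[0,0,0],[0,0,0]], hand=[1,1,1,1])

```text
time_s: 13.23
tool_pos: [0.55, -0.2877, 0.1182]
tool_rot: [-0.705, 0.709, 0.016, 0.009]
force: [28.4, -6.9, -26.8]
width: 0.021
```

```bash
python3 circ.py 6 8;python3 hd.py g2 wrist
```

```text
ang -82.2 r 0.0406
cm [-0.38 -5.11  3.75] rad [0.005 0.009 0.036] pos [ 0.55   -0.2877  0.1182] F [ 28.4  -6.9 -26.8] w 0.021 t 13.23 q [ 0.74  0.46 -0.39  1.69  0.19  0.99  0.29]
[[-0.6, 0.02, -0.0], [-0.6, 0.02, 0.0], [-0.6, 0.02, 0.1], [-0.6, 0.02, 0.2], [-0.6, 0.02, 0.3], [-0.5, 0.02, 0.4]]
wrist 775 0.1934 47 [ 0.5552 -0.2928] ((556.507080078125, -292.52716064453125), 7.244235992431641)
```

Stalled against about 28 N while the handle stays at -75°, so this is the hard stop. I'll release and lift.

>>> step_arm(xyz=[[0,0,0],[0,0,0],[0,0,0],[0,0,0],[0,0,0],[0,-1,0],[0,-2,0],[0,-2.5,0],[0,-3,0],[0,-3,0],[0,-1,0],[0,0,0]], turn=[[0,0,0],[0,0,0],[0,0,0],[0,0,0],[0,0,0],[0,0,0],[0,0,0],[0,0,0],[0,0,0],[0,0,0],[0,0,0],[0,0,0]], hand=[0.4,0.4,0.4,0.4,0.4,0.3,0.2,0,0,0,0,0])

```text
time_s: 14.28
tool_pos: [0.5523, -0.2893, 0.2562]
tool_rot: [-0.704, 0.71, 0.022, 0.015]
force: [-0.4, 0.2, -0.8]
width: 0.0935
```

```bash
python3 hd.py h wrist scene top; python3 g.py .505 .311 .28 90
python3 - <<'E'
from m import *
c=cam('top');W=cloud(c)
# rail top outline (brown), mortise (dark) from the top view
hsv=cv2.cvtColor(c['pixels'],cv2.COLOR_RGB2HSV)
P=W[blob(c,W,(0,0,0),(180,255,255),(.3,.6,.05,.17),(.09,.3))];print('tools max z',P[:,2].max())
m=(hsv[...,2]<60)&(W[...,0]>.47)&(W[...,0]<.54)&(W[...,1]>-.15)&(W[...,1]<-.06)
v,u=np.nonzero(m);d=c['R'][2]
cc=-c['R'].T@c['t'];ray=np.stack([(u-c['cx'])/c['f'],(v-c['cy'])/c['f'],np.ones(len(u))],1)@c['R']
X=cc+ray*((.058-cc[2])/ray[:,2])[:,None];print('mortise',len(X),X.mean(0),rect(X))
E
```

```text
wrist 269 0.1888 229 [ 0.5703 -0.2856] ((570.2691040039062, -285.9580383300781), 9.464823722839355)
scene 85 0.1891 22 [ 0.5738 -0.283 ] ((573.4541015625, -284.2578125), 9.451203346252441)
top 86 0.188 50 [ 0.5692 -0.2833] ((569.5560302734375, -282.866943359375), 9.618829727172852)
cm [-3.87 -3.36 60.  ] rad [ 0.044 -1.56   0.034] pos [ 0.5513 -0.2887  0.2523] F [ 0.4  0.3 -0.9] w 0.094 t 14.43 q [ 0.76  0.34 -0.42  1.55  0.13  1.23  0.34]
tools max z 0.15205920976564796
mortise 35 [ 0.50797827 -0.10130537  0.058     ] (array([ 507.8, -101.2]), array([ 7.1, 32.6]), 15.0)
```

Handle now reads -55°, 12.6 mm lower than at the start, so it sprang back about 20° on release. That fits a soft stop at about 14.1 rad, but a gentle push with one finger will confirm it.

```bash
python3 g.py .552 -.286 .124 0
```

```text
cm [-0.52 12.76  0.34] rad [0.006 0.01  0.048] pos [ 0.5511 -0.2886  0.2517] F [-0.1  0.4 -1.6] w 0.0939 t 14.48 q [ 0.76  0.34 -0.42  1.55  0.13  1.23  0.34]
```

>>> step_arm(xyz=[[-0.4,1,0.3],[0,2,0],[0,2.4,0],[0,2.4,0],[0,2,0],[0,1.2,0],[0,0.8,0],[0,0,0]], turn=[[0.006,0.01,0.048],[0,0,0],[0,0,0],[0,0,0],[0,0,0],[0,0,0],[0,0,0],[0,0,0]], hand=[0,0,0,0,0,0,0,0])

```text
time_s: 15.15
tool_pos: [0.5419, -0.2827, 0.1177]
tool_rot: [0.71, -0.704, 0.005, 0.005]
force: [0.4, 0.7, 0.2]
width: 0.0941
```

>>> step_arm(xyz=[[-0.6,0,-0.1],[-0.6,0,-0.1],[-0.6,0,-0.1],[-0.6,0,0],[-0.5,0,0],[-0.5,0,0]], turn=[[0,0,0],[0,0,0],[0,0,0],[0,0,0],[0,0,0],[0,0,0]], hand=[0,0,0,0,0,0])

```text
time_s: 15.65
tool_pos: [0.5111, -0.2853, 0.1208]
tool_rot: [0.71, -0.705, -0.0, 0.002]
force: [25.7, 1.1, -15.4]
width: 0.0941
```

```bash
python3 g.py .552 -.286 .124 0; python3 hd.py i wrist
```

```text
cm [ 4.09 -0.33 -0.08] rad [-0.007  0.003 -0.003] pos [ 0.5111 -0.2853  0.1208] F [ 25.7   1.1 -15.4] w 0.0941 t 15.65 q [ 0.77  0.42 -0.4   1.74  0.18  1.02  0.31]
wrist 884 0.1939 11 [ 0.5566 -0.2926] ((556.96044921875, -293.05859375), 6.393426895141602)
```

>>> step_arm(xyz=[[1,0,0],[1,0,0],[0,-1.5,0],[0,-3,0],[0,-3,0],[0,-3,0],[0,-2,0],[0,0,0]], turn=[[0,0,0],[0,0,0],[0,0,0],[0,0,0],[0,0,0],[0,0,0],[0,0,0],[0,0,0]], hand=[0,0,0,0,0,0,0,0])

```text
time_s: 16.37
tool_pos: [0.5292, -0.2868, 0.256]
tool_rot: [0.708, -0.706, -0.002, -0.0]
force: [0.9, -0.5, 0.0]
width: 0.0941
```

```bash
python3 hd.py j scene wrist top; python3 g.py .505 .311 .28 0
```

```text
scene 85 0.1894 22 [ 0.5736 -0.2837] ((573.3990478515625, -284.430908203125), 8.546464920043945)
wrist 268 0.1887 231 [ 0.5702 -0.2856] ((570.08203125, -285.9181823730469), 9.520625114440918)
top 89 0.1911 35 [ 0.5695 -0.2842] ((569.1375732421875, -283.5741271972656), 8.84989070892334)
cm [-2.15 -2.49 59.73] rad [-0.006  0.002 -0.002] pos [ 0.5278 -0.2861  0.2512] F [ 0.3 -0.2 -0.3] w 0.0941 t 16.52 q [ 0.77  0.34 -0.41  1.55  0.13  1.28  0.34]
```

It springs back to exactly the same place, so the stop is confirmed. On to the leg.

>>> step_arm(xyz=[[0,-1,1],[0,-1,2],[0,-0.5,3],[-0.2,0,3.4],[-0.2,0,3.4],[-0.2,0,3.4],[-0.2,0,3.4],[-0.2,0,3.4],[-0.2,0,3.4],[-0.2,0,3.4],[-0.2,0,3.4],[-0.2,0,3.4],[-0.2,0,3.4],[-0.2,0,3.4],[0,0,3.4],[0,0,3.4],[0,0,2.5],[0,0,1.5],[0,0,0.5],[0,0,0]], turn=[[0,0,0],[0,0,0],[0,0,0],[0,0,0],[0,0,0],[0,0,0],[0,0,0],[0,0,0],[0,0,0],[0,0,0],[0,0,0],[0,0,0],[0,0,0],[0,0,0],[0,0,0],[0,0,0],[0,0,0],[0,0,0],[0,0,0],[0,0,0]], hand=[0,0,0,0,0,0,0,0,0,0,0,0,0,0,0,0,0,0,0,0])

```text
time_s: 18.18
tool_pos: [0.485, 0.2948, 0.2747]
tool_rot: [0.709, -0.705, 0.008, 0.011]
force: [0.5, -0.2, 0.7]
width: 0.0937
```

>>> step_arm(xyz=[[0,0,0],[0,0,0],[0,0,0],[0,0,0],[0,0,0],[0,0,0],[0,0,0],[0,0,0],[0,0,0],[0,0,0],[0,0,0],[0,0,0],[0,0,0]], turn=[[0,-0.12,0],[0,-0.12,0],[0,-0.12,0],[0,-0.12,0],[0,-0.12,0],[0,-0.12,0],[0,-0.12,0],[0,-0.12,0],[0,-0.12,0],[0,-0.12,0],[0,-0.12,0],[0,-0.12,0],[0,0,0]], hand=[0,0,0,0,0,0,0,0,0,0,0,0,0])

```text
time_s: 19.27
tool_pos: [0.4848, 0.2762, 0.2725]
tool_rot: [0.522, -0.512, -0.472, 0.492]
force: [-0.3, 0.1, -0.4]
width: 0.0938
```

```bash
cat > leg.py <<'E'
from m import *
for n in('wrist','scene','top'):
    c=cam(n);W=cloud(c)
    P=W[blob(c,W,(105,120,60),(130,255,255),(.4,.6,.2,.42),(.118,.14))]
    if len(P)>10: P=P[P[:,2]>np.median(P[:,2])-.004];print(n,len(P),np.median(P[:,2]).round(4),rect(P))
E
python3 leg.py; python3 g.py .505 .311 .18 91
```

```text
wrist 956 0.1305 (array([504.8, 309.5]), array([33.2, 55.3]), 89.8)
scene 190 0.1318 (array([505.7, 310.8]), array([59.7, 34.2]), 0.8)
cm [ 3.66  9.18 -2.01] rad [-0.03  -0.098 -0.009] pos [0.4848 0.277  0.2727] F [0.3 0.4 0.2] w 0.0941 t 19.42 q [ 0.22  0.4  -1.05  1.59  0.33  1.38  0.63]
```

>>> step_arm(xyz=[[0.7,1,-0.4],[1,1.5,-0.6],[0.9,1.5,-0.5],[0.6,1.5,-0.3],[0.2,1,-0.1],[0,0.5,0],[0,0,0]], turn=[[-0.03,-0.09,-0.009],[0,0,0],[0,0,0],[0,0,0],[0,0,0],[0,0,0],[0,0,0]], hand=[0,0,0,0,0,0,0])

```text
time_s: 20.0
tool_pos: [0.5053, 0.3099, 0.1995]
tool_rot: [-0.501, 0.504, 0.498, -0.497]
force: [0.2, -0.7, -0.2]
width: 0.0937
```

```bash
python3 leg.py; python3 g.py .505 .310 .055 90.5
```

```text
wrist 1515 0.1305 (array([504.9, 309.4]), array([55.5, 32.7]), 0.2)
scene 192 0.1321 (array([504.8, 310.9]), array([62.4, 34.4]), 1.1)
top 27 0.1302 (array([505.1, 297.3]), array([52. ,  5.5]), 1.6)
cm [1.000e-02 1.462e+01 1.700e-01] rad [ 0.005 -0.019 -0.001] pos [0.5059 0.3101 0.2012] F [0.2 0.4 0.2] w 0.0942 t 20.15 q [ 0.13  0.5  -1.    1.63  0.45  1.25  0.6 ]
```

>>> step_arm(xyz=[[0,1.5,0.2],[0,2.4,0],[0,2.4,0],[0,2.4,0],[0,2,0],[0,1.5,0],[0,1,0],[0,0.6,0],[0,0,0]], turn=[[0.005,-0.019,0],[0,0,0],[0,0,0],[0,0,0],[0,0,0],[0,0,0],[0,0,0],[0,0,0],[0,0,0]], hand=[0,0,0,0,0,0,0,0,0])

```text
time_s: 20.9
tool_pos: [0.5063, 0.3089, 0.0593]
tool_rot: [-0.496, 0.499, 0.504, -0.501]
force: [0.1, -0.2, -0.8]
width: 0.0942
```

```bash
python3 g.py .505 .310 .045 90.5
```

```text
cm [0.11 1.43 0.14] rad [0.006 0.001 0.001] pos [0.5063 0.3089 0.0593] F [ 0.1 -0.2 -0.8] w 0.0942 t 20.9 q [ 0.06  0.65 -0.9   1.77  0.6   1.01  0.51]
```

>>> step_arm(xyz=[[0.1,0.7,0.1],[0,0.5,0],[0,0.1,0],[0,0,0],[0,0,0],[0,0,0],[0,0,0],[0,0,0],[0,0,0],[0,0,0],[0,0,0],[0,0,0],[0,0,0],[0,0,0],[0,0,0],[0,0,0]], turn=[[0.006,0,0],[0,0,0],[0,0,0],[0,0,0],[0,0,0],[0,0,0],[0,0,0],[0,0,0],[0,0,0],[0,0,0],[0,0,0],[0,0,0],[0,0,0],[0,0,0],[0,0,0],[0,0,0]], hand=[0,0,0.3,1,1,1,1,1,1,1,1,1,1,1,1,1], grip_force=30)

```text
time_s: 22.23
tool_pos: [0.5073, 0.3112, 0.0489]
tool_rot: [-0.497, 0.498, 0.504, -0.5]
force: [0.9, -0.7, 0.5]
width: 0.0342
```

```bash
python3 leg.py; python3 g.py .505 .310 .25 90.5
```

```text
wrist 4301 0.1305 (array([496.7, 310. ]), array([38.9, 34.2]), 0.4)
scene 185 0.1318 (array([506.2, 311.7]), array([33.9, 57.8]), 89.3)
cm [ -0.05 -20.12   0.14] rad [0.005 0.001 0.003] pos [0.5073 0.3112 0.0488] F [ 0.4 -0.7 -0.6] w 0.0338 t 22.38 q [ 0.05  0.67 -0.89  1.77  0.61  1.    0.5 ]
```

>>> step_arm(xyz=[[0,-0.6,0],[0,-1.2,0],[0,-2,0],[0,-2.4,0],[0,-2.4,0],[0,-2.4,0],[0,-2.4,0],[0,-2.2,0],[0,-1.8,0],[0,-1.2,0],[0,-0.5,0],[0,0,0],[0,0,0]], turn=[[0.005,0,0.003],[0,0,0],[0,0,0],[0,0,0],[0,0,0],[0,0,0],[0,0,0],[0,0,0],[0,0,0],[0,0,0],[0,0,0],[0,0,0],[0,0,0]], hand=[1,1,1,1,1,1,1,1,1,1,1,1,1])

```text
time_s: 23.47
tool_pos: [0.5043, 0.3121, 0.2583]
tool_rot: [0.497, -0.496, -0.503, 0.504]
force: [0.8, 0.4, -2.1]
width: 0.0341
```

```bash
python3 g.py .507 .311 .25 90.5
python3 - <<'E'
from h import *
c=cam('scene');W=cloud(c);s=bot.observe();p=s['tool_pos']
m=(abs(W[...,0]-p[0])<.045)&(abs(W[...,1]-p[1])<.03)&(W[...,2]>.14)&(W[...,2]<.33);print('lowest leg z',np.sort(W[m][:,2])[:10].round(3),m.sum())
E
```

```text
cm [-0.12  0.83 -0.27] rad [-0.002  0.005  0.001] pos [0.5043 0.3121 0.2583] F [ 0.8  0.4 -2.1] w 0.0341 t 23.47 q [ 0.15  0.46 -1.04  1.55  0.4   1.36  0.65]
lowest leg z [0.228 0.229 0.229 0.23  0.23  0.231 0.231 0.232 0.234 0.234] 494
```

>>> step_arm(xyz=[[-1,0,0],[-2,0,0],[-2.8,0,0],[-2.8,0,0],[-2.8,0,0],[-2.8,0,0],[-2.8,0,0],[-2.8,0,0],[-2.8,0,0],[-2.8,0,0],[-2.8,0,0],[-2.8,0,0],[-2.5,0,0],[-2,0,0],[-1.2,0,0],[-0.6,0,0],[0,0,0]], turn=[[0,0,0],[0,0,0],[0,0,0],[0,0,0],[0,0,0],[0,0,0],[0,0,0],[0,0,0],[0,0,0],[0,0,0],[0,0,0],[0,0,0],[0,0,0],[0,0,0],[0,0,0],[0,0,0],[0,0,0]], hand=[1,1,1,1,1,1,1,1,1,1,1,1,1,1,1,1,1])

```text
time_s: 24.93
tool_pos: [0.4977, -0.0897, 0.2431]
tool_rot: [0.504, -0.491, -0.496, 0.509]
force: [-0.7, 1.4, -2.0]
width: 0.0335
```

```bash
python3 g.py .508 -.101 .22 14.3
```

```text
cm [-1.14  2.28 -1.08] rad [-0.022  1.331 -0.016] pos [ 0.4977 -0.0897  0.2431] F [-0.7  1.4 -2. ] w 0.0335 t 24.93 q [ 0.98  0.28 -1.03  1.76  0.25  1.27  1.47]
```

>>> step_arm(xyz=[[0,0,0],[0,0,0],[0,0,0],[0,0,0],[0,0,0],[0,0,0],[0,0,0],[0,0,0],[0,0,0],[0,0,0],[0,0,0],[0,0,0],[0,0,0]], turn=[[-0.022,0.06,-0.016],[0,0.11,0],[0,0.12,0],[0,0.12,0],[0,0.12,0],[0,0.12,0],[0,0.12,0],[0,0.12,0],[0,0.12,0],[0,0.12,0],[0,0.1,0],[0,0.05,0],[0,0,0]], hand=[1,1,1,1,1,1,1,1,1,1,1,1,1])

```text
time_s: 26.02
tool_pos: [0.4936, -0.0767, 0.2387]
tool_rot: [0.71, -0.693, -0.086, 0.091]
force: [-0.2, 0.4, -0.4]
width: 0.0337
```

```bash
python3 g.py .508 -.101 .16 14.3
```

```text
cm [ 0.82  7.8  -2.89] rad [-0.024  0.001 -0.003] pos [ 0.4936 -0.0767  0.2387] F [-0.2  0.4 -0.4] w 0.0337 t 26.02 q [ 0.83  0.2  -0.82  1.8   0.13  1.22  0.22]
```

>>> step_arm(xyz=[[0.2,0.8,-0.7],[0.3,1.2,-0.9],[0.2,1.5,-0.7],[0.1,1.5,-0.3],[0,1.2,0],[0,0.8,0],[0,0.4,0],[0,0,0],[0,0,0]], turn=[[-0.024,0,-0.003],[0,0,0],[0,0,0],[0,0,0],[0,0,0],[0,0,0],[0,0,0],[0,0,0],[0,0,0]], hand=[1,1,1,1,1,1,1,1,1])

```text
time_s: 26.77
tool_pos: [0.5081, -0.0976, 0.1574]
tool_rot: [0.702, -0.699, -0.094, 0.096]
force: [1.0, 0.3, -1.8]
width: 0.034
```

```bash
python3 g.py .508 -.101 .12 14.3
cat > chk.py <<'E'
from m import *
import sys
s=bot.observe();print(s['tool_pos'].round(4))
for n in('scene','wrist','top'):
    c=cam(n);W=cloud(c);save(c,f'{sys.argv[1]}_{n}.png')
    P=W[blob(c,W,(105,120,60),(130,255,255),(.44,.57,-.18,-.03),(.15,.3))]
    if len(P)>10:
        zt=np.percentile(P[:,2],90);P=P[P[:,2]>zt-.005];print(n,'top',len(P),zt.round(4),rect(P))
    B=W[blob(c,W,(8,30,120),(28,255,255),(.45,.57,-.16,-.04),(.09,.24))]
    if n=='scene': print('low z',np.sort(B[:,2])[:10].round(3),'tenon med',np.median(B[B[:,2]<B[:,2].min()+.02],0).round(4))
    P=W[blob(c,W,(0,0,0),(180,255,255),(.4,.65,-.26,-.02),(.054,.062))]
    hsv=c['pixels'][...,0].astype(int)-c['pixels'][...,2]
E
python3 chk.py k
```

```text
cm [-0.1   3.74 -0.34] rad [-0.005  0.021 -0.002] pos [ 0.5081 -0.0976  0.1574] F [ 1.   0.3 -1.8] w 0.034 t 26.77 q [ 0.79  0.32 -0.78  1.86  0.26  1.06  0.17]
[ 0.5081 -0.0976  0.1574]
scene top 37 0.2406 (array([508.8, -93.9]), array([36. , 51.6]), 14.5)
low z [0.125 0.125 0.125 0.125 0.126 0.126 0.126 0.126 0.127 0.128] tenon med [ 0.5117 -0.0923  0.1311]
wrist top 4324 0.2403 (array([506.5, -88.3]), array([35. , 38.9]), 15.8)
```

View pics/k_scene.png

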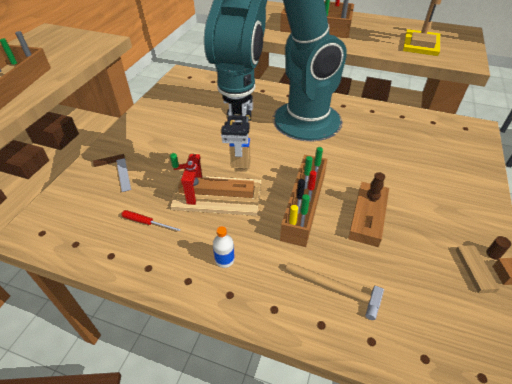

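The scene view shows the leg held upright over the rail, with its top at (240,147) and its tenon near (243,170). The stand's slot is empty and the other objects have not moved. Next I measure the leg against the mortise.

```bash
cat > fit.py <<'E'
from m import *
from g import need
a=np.radians(14.3);e=np.array([[np.cos(a),np.sin(a)],[-np.sin(a),np.cos(a)]])
p=bot.observe()['tool_pos'];t=p[:2]
pts=[]
for n in('scene','top','wrist'):
    c=cam(n);W=cloud(c)
    m=np.isfinite(W[...,2])&(np.linalg.norm(W[...,:2]-t,axis=-1)<.045)&(W[...,2]>p[2]-.032+.002)&(W[...,2]<p[2]+.032)  # below fingers
    L=(W[m][:,:2]-t)@e.T*1000;Z=W[m][:,2];b=Z>p[2]-.031+.027
    for nm,k in(('body',b),('tenon',~b)):
        if k.sum()>8: print(n,nm,k.sum(),'e1',np.percentile(L[k,0],[3,50,97]).round(1),'e2',np.percentile(L[k,1],[3,50,97]).round(1))
    if n=='scene':
        B=np.c_[L,Z*1000]
        f=B[b&(L[:,0]>12)]; g=B[b&(L[:,0]<12)]
        if len(f)>20:
            A=np.c_[f[:,1:],np.ones(len(f))];k=np.linalg.lstsq(A,f[:,0],rcond=None)[0];print('+x face n',len(f),'yaw,tilt rad',k[:2].round(3))
        if len(g)>20:
            A=np.c_[g[:,[0,2]],np.ones(len(g))];k=np.linalg.lstsq(A,g[:,1],rcond=None)[0];print('+y face n',len(g),'yaw,tilt',k[:2].round(3),np.median(g[:,1]))
    # dark mortise pixels at rail top plane, relative to the tool
    hsv=cv2.cvtColor(c['pixels'],cv2.COLOR_RGB2HSV);v,u=np.mgrid[:384,:512]
    ray=np.stack([(u-c['cx'])/c['f'],(v-c['cy'])/c['f'],np.ones(u.shape)],-1)@c['R'];cc=-c['R'].T@c['t']
    X=cc+ray*((.058-cc[2])/ray[...,2])[...,None]
    d=(hsv[...,2]<75)&(np.linalg.norm(X[...,:2]-[.508,-.101],axis=-1)<.03)&((W[...,2]<.07))
    if d.sum()>8: print(n,'dark',d.sum(),X[d].mean(0).round(4),rect(X[d]))
need(.5078,-.1015,.099,14.3)
E
python3 fit.py
```

```text
scene body 175 e1 [ 4.  16.5 19.4] e2 [-24.3   4.2  29.8]
scene tenon 56 e1 [ 3.1  6.4 16.9] e2 [-18.9   1.9  23.1]
+x face n 164 yaw,tilt rad [-0.011  0.018]
top body 23 e1 [-16.3  -1.   12.2] e2 [31.1 31.7 32. ]
wrist body 354 e1 [-15.4  -0.7  14.9] e2 [28.3 28.8 29.2]
wrist tenon 19 e1 [-15.3   7.6  14.7] e2 [28.6 29.1 29.2]
cm [-0.14  5.89 -0.36] rad [-0.004  0.02  -0.001] pos [ 0.5084 -0.0979  0.158 ] F [ 0.1  0.3 -2.3] w 0.0337 t 27.07 q [ 0.79  0.32 -0.78  1.86  0.26  1.06  0.17]
```

>>> step_arm(xyz=[[-0.05,0.6,-0.2],[-0.05,1,-0.2],[0,1,-0.1],[0,0.8,0],[0,0.5,0],[0,0.3,0],[0,0,0],[0,0,0]], turn=[[0,0.02,0],[0,0,0],[0,0,0],[0,0,0],[0,0,0],[0,0,0],[0,0,0],[0,0,0]], hand=[1,1,1,1,1,1,1,1])

```text
time_s: 27.73
tool_pos: [0.5081, -0.1034, 0.1107]
tool_rot: [0.703, -0.7, -0.086, 0.088]
force: [0.1, -0.4, -1.4]
width: 0.0339
```

```bash
python3 fit.py; python3 g.py .5087 -.1035 .099 14.3; python3 - <<'E'
from m import *
for n in('scene','top'):
    c=dict(np.load(n+'.npz'));v,u=np.mgrid[:384,:512];val=c['pixels'].max(-1).astype(float)
    ray=np.stack([(u-c['cx'])/c['f'],(v-c['cy'])/c['f'],np.ones(u.shape)],-1)@c['R'];cc=-c['R'].T@c['t']
    X=cc+ray*((.058-cc[2])/ray[...,2])[...,None]
    a=np.radians(14.3);e=np.array([[np.cos(a),np.sin(a)],[-np.sin(a),np.cos(a)]])
    L=(X[...,:2]-[.5077,-.1016])@e.T*1000
    near=(abs(L[...,0])<16)&(abs(L[...,1])<32)
    print(n,'rail val',np.percentile(val[near],[5,50,90]))
    for f in(.6,.75):
        d=near&(val<f*np.percentile(val[near],80));print(f,d.sum(),'e1',np.percentile(L[d,0],[2,50,98]).round(1),'e2',np.percentile(L[d,1],[2,50,98]).round(1))
E
```

```text
scene body 167 e1 [-8.5 16.4 19.4] e2 [-23.4   4.4  29.8]
scene tenon 44 e1 [ 2.4  5.3 16.7] e2 [-17.3   3.5  21.6]
+x face n 157 yaw,tilt rad [-0.003  0.001]
top body 25 e1 [-17.3  -3.9  14.9] e2 [30.4 31.8 32.2]
wrist body 358 e1 [-14.5   0.2  15.6] e2 [28.4 28.8 29.1]
wrist tenon 9 e1 [-12.6   7.6  15.6] e2 [28.6 28.8 28.9]
cm [0.   1.22 0.2 ] rad [-0.003 -0.003 -0.002] pos [ 0.5083 -0.1035  0.1112] F [ 1.1 -0.1 -1. ] w 0.0342 t 27.88 q [ 0.76  0.38 -0.75  1.91  0.31  0.97  0.12]
cm [ 0.04  1.22 -0.01] rad [-0.003 -0.003 -0.002] pos [ 0.5083 -0.1035  0.1112] F [ 1.1 -0.1 -1. ] w 0.0342 t 27.88 q [ 0.76  0.38 -0.75  1.91  0.31  0.97  0.12]
scene rail val [124.7 172.  181. ]
0.6 1 e1 [2.6 2.6 2.6] e2 [15.4 15.4 15.4]
0.75 21 e1 [-3.   0.4  4.2] e2 [-17.7   2.5  18.4]
top rail val [ 42. 140. 148.]
0.6 57 e1 [-5.3  0.   5.5] e2 [-16.5   1.   17.3]
0.75 75 e1 [-5.8  0.8  7. ] e2 [-18.3   0.4  19. ]
```

>>> step_arm(xyz=[[0.04,0.4,0],[0,0.4,0],[0,0.2,0],[0,0,0],[0,0,0],[0,0,0],[0,0,0]], turn=[[0,0,0],[0,0,0],[0,0,0],[0,0,0],[0,0,0],[0,0,0],[0,0,0]], hand=[1,1,1,1,1,1,1])

```text
time_s: 28.47
tool_pos: [0.5093, -0.1035, 0.1009]
tool_rot: [0.703, -0.701, -0.087, 0.087]
force: [0.4, 0.7, -2.1]
width: 0.0341
```

```bash
python3 fit.py; python3 g.py .5087 -.1035 .099 14.3; python3 chk.py l; python3 - <<'E'
import cv2
i=cv2.imread('pics/l_scene.png')[110:220,160:280];cv2.imwrite('pics/l.png',cv2.resize(i,None,fx=5,fy=5,interpolation=2))
E
python3 hd.py n scene top
```

```text
scene body 166 e1 [-11.   16.3  19.3] e2 [-23.5   5.1  30. ]
scene tenon 48 e1 [ 2.6  6.3 16.7] e2 [-19.4   5.5  28.2]
+x face n 156 yaw,tilt rad [ 0.01  -0.013]
top body 21 e1 [-13.8   0.8  14. ] e2 [31.4 31.8 32.3]
wrist body 356 e1 [-14.7   0.   15.6] e2 [28.5 28.9 29.2]
wrist tenon 16 e1 [-9.8  5.4 15.5] e2 [28.7 28.9 29. ]
cm [-0.09  0.19  0.24] rad [-0.002 -0.003 -0.   ] pos [ 0.5093 -0.1036  0.1009] F [ 0.3 -0.2 -1.5] w 0.0338 t 28.62 q [ 0.75  0.4  -0.74  1.92  0.33  0.95  0.1 ]
cm [-0.06  0.19  0.02] rad [-0.002 -0.003 -0.   ] pos [ 0.5093 -0.1036  0.1009] F [ 0.3 -0.2 -1.5] w 0.0338 t 28.62 q [ 0.75  0.4  -0.74  1.92  0.33  0.95  0.1 ]
[ 0.5093 -0.1036  0.1009]
scene top 23 0.184 (array([519. , -91.2]), array([28.1, 58.3]), 44.1)
low z [0.091 0.092 0.095 0.095 0.095 0.095 0.096 0.096 0.097 0.097] tenon med [ 0.5235 -0.0935  0.1031]
wrist top 4370 0.1837 (array([507.8, -94.3]), array([35. , 39.3]), 14.1)
scene 88 0.1881 24 [ 0.573  -0.2833] ((572.5023803710938, -284.1195983886719), 9.31764030456543)
top 37 0.1888 35 [ 0.57   -0.2856] ((569.4493408203125, -283.9778137207031), 8.712255477905273)
```

View pics/l.png

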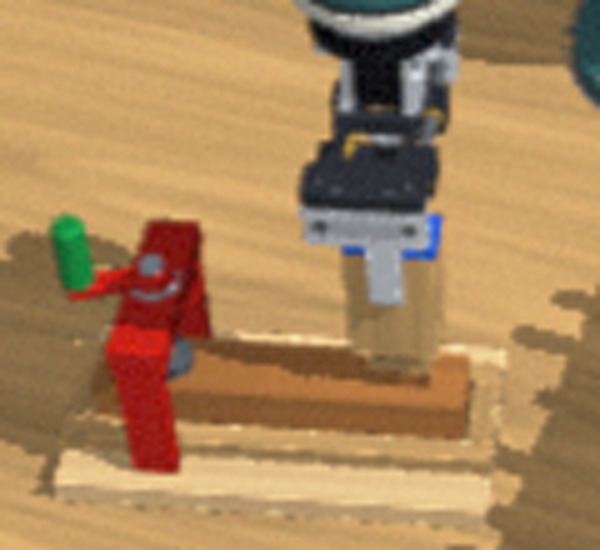

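The crop shows the leg upright at (395,290) with its tenon just above the rail. Its top at z 0.184 puts the tenon end about 12 mm up, and the crank is still at its stop. Everything is within tolerance, so I'm handing in.

```bash
python3 -c "
from station import bot
s=bot.observe();print(s['qd'].round(3));print(bot.job_done())"
```

```text
[-0.     0.     0.002  0.    -0.    -0.002 -0.001]
the job is handed in; nothing more can be done
None
```

The crank is at its stop and the square leg is held upright over the mortise, ready for the glue. I handed the job in at about 28.8 s of the 72 s; it reports no verdict.

**Crank:** I turned it about 13.3 rad clockwise. It stalled at about 25–28 N, and the handle had sunk about 12.6 mm. It springs back about 20° when released. A second push met the same resistance and it returned to the same place, so I take that as the soft hard stop.

**Leg:** I gripped it at 30 N and carried it over the caddy about 7 cm clear of the tool handles. The last checks, against the limits:

| Check | Measured | Limit |
|---|---|---|
| Tenon above rail | about 12 mm | 3–18 mm |
| Horizontal offset from mortise | about 1 mm, with 1–2 mm uncertainty | 5 mm |
| Turn relative to mortise | about 0.01 rad | 0.1 rad |
| Tilt | about 0.01 rad | 0.08 rad |

The joints were still. The handle was where the stop left it.

**What disagreed:** the fingertips are really about 41 mm above the reported TCP, as all three cameras showed. My first grip on the crank handle therefore closed on air above it, touching nothing. I allowed for the offset from then on. The last frames show no sign of the turned leg, bottle, screwdriver or hammer having moved, but I did not measure them.

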